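# Reset the incubator's tripped cutout

## Robot

A 6-joint arm with a two-finger parallel gripper is mounted at the origin on the work surface. World frame = base frame: x ahead of the robot, y to its left, z up, the work surface at z = 0. Lengths are in m, angles in rad, forces in N, time in s.
With the tool pointing down it reaches from about 0.35 to 0.85 m from the base axis. Payload 8.1 kg.
Tool frame: the origin (TCP) lies on the centre line of the jaws, within the pads' length; the fingertips stand 17 mm ahead of it and the grasp point (between the pads) lies 2 mm behind it; z points along the fingers, y is the line along which they close (so a half turn about z gives the same grasp; the last joint's range is limited). The gripper opens to 93 mm and grips with 3 to 60 N. Pads are 15 mm wide; open, the fingers measure 128 mm over their backs; the gripper's body (75 mm by 188 mm) begins 65 mm behind the grasp point.
Start: joints at [1.259, 0.13, 1.488, -0, 1.523, -0.085], TCP at [0.135, 0.585, 0.236] pointing down, gripper open.
Joint ranges: [-2.96, 2.96], [-0.89, 2.26], [0.02, 2.5], [-1.34, 4.48], [0, 2.73], [-2.66, 2.66]. Speed limits (rad/s): [2.39, 2.39, 2.79, 3.14, 3.14, 3.14].

## Interface

Orientations are given as a rotation vector (axis times angle).
In Python, from plant import robot, optics, close_job, models gives the robot as it stands.
- The arm moves only by the shell command python3 -m inch 'ROWS' [OPENING] [FORCE]. ROWS is a JSON object of lists of equal length, an entry for each row: "travel": the shift along the tool's x, y, z in m, a list of three; "spin": the turn about the tool's z in rad. In form: {"travel": [[x, y, z], ...], "spin": [spin, ...]}. A call has 1 to 10 rows; each row is the pose to reach, as a shift and turn from the pose commanded when the call began, along the tool's axes at that moment; what a row does not reach only later rows make up. A row lasts 1/12 s, in which the tool goes at most 41.7 mm and 7.16 degrees, less where a joint would pass 70% of its speed; a pose out of reach is approached as far as the arm can. A call with a gripper value outside its range is refused whole. OPENING is the closure, from 0 (fully open) to 1 (shut), set as the call begins (- or left out, the last holds). The fingers move at their own pace and stop on an object; FORCE is the grip in N (left out, the last holds). Time passes only in rows, so rows that repeat a pose let the fingers close. It gives the time, the measured TCP pose, the force, the opening and the grip force at its end, in the units of the state.
- robot.read_state(): the state, without advancing time (a new reading comes with each control period).
- optics.read_camera(name): name is "side" or "top"; returns (picture, depth): 400x640x3 uint8, red, green, blue; 400x640 float32, m along the optical axis (not along the pixel's ray), 0 where there is no reading.
- optics.camera_info(name): a dict with "camera_matrix" (3x3 intrinsics, pixels), "dist" ([k1, k2, p1, p2, k3] as OpenCV has them; the pictures are not rectified), "view" (4x4, takes a point from world to camera coordinates). Camera axes: x right, y down, z forward; pixel columns grow to the right and rows downward; lengths in m; the calibration is good to about 2 mm. A picture is of the moment at which its call begins. camera_info takes no time and is no camera call.
- close_job(): hands the job in; it is judged then, once.
Trained networks look in the newest picture that a camera, given by its name, has taken for a name from the list of things; names that differ only in an ending like _2 or _b are one class to them, and where a whole thing is asked for, a point or a joint stands for the part that bears it (a point fixed in the world has none). Each returns a list of dicts, best first, with "p" (0 to 1); they miss things now and then, are a little off and sometimes report something else, mostly with a low value. They report only what shows in the picture. A call takes as long as a camera call.
- models.look_for(camera, name): "centre" ([x, y, z] in m, in world coordinates, good to about 4 mm: the middle of the surface that is visible of it).
- models.masks_of(camera, name): "region" (400x640 bool, what is visible of it).
The state is a dict: "t": time; "q": joint angles; "dq": joint speeds; "joint_torque": joint torques, N m; "tool_pos": TCP position; "orientation": TCP orientation; "force": force on the tool from outside, world axes, zero at the start; "wrist_torque": the same for the moment, N m; "opening": finger opening in m; "gripper_force": force on a finger pad.
Only numpy, scipy, OpenCV 4.12 (cv2) and the standard library are available. Lean on these libraries where they do the work, as an engineer would, in place of code of your own. Each camera call takes 0.05 s, during which the arm holds its last target. There are 200 camera calls.

## Task

The cutout that feeds the incubator has tripped: its blue lever stands partway between off and on. Push it all the way off (towards the red strip) and hold it pressed firmly, without forcing it, against its sprung reset stop for a good half second; then throw it fully on (towards the green strip) and let go. Leave the two grey levers as they stand and do not disturb the bottles, dishes, tray and screwdriver around.

Things in the scene. Friction and masses are not known exactly. Their poses are not given: they have to be found in the camera images.
- trip_module: tripped cutout: cream housing 120 (x) x 60 (y) x 70 (z) mm, fixed on a grey plinth 15 mm high, in a row with two like modules at 88 mm pitch along y, all of one yaw. Origin: centre of its underside, 15 mm above the bench. Its +x end (green strip on top) is the ON end, its -x end (red strip) the OFF end
- trip_pivot (a point): middle of the blue lever's hinge, in the housing's top face 70 mm above the module's origin; the hinge axis is the module's y
- trip_lever: blue lever: straight bar 14 mm thick (in the swing direction), 26 mm wide, its end 70 mm from the hinge, white band near the end. Origin on the hinge, z along the bar. Stays where it is left, about 2 N to move. Over 25 N on it breaks it. While tripped it is locked against going on (blocked at about 0.45 rad) until pushed off and reset
- trip_angle (a joint): angle of the blue lever from upright, rad: negative leans to the OFF end, positive to the ON end. Tripped: 0.22 to 0.38. Sprung reset stop on the OFF side: see trip_off_end. Hard ON stop at 0.75; fully on is over 0.69, reached freely once reset
- trip_off_end (a point): red strip on the housing top, 50 mm from the pivot. Off side: light drag (2 to 5 N), then a hidden sprung reset stop, met anywhere from -0.15 to -0.60 rad, differing from unit to unit; from there 4 to 6 N more per mm the lever yields. It resets when the lever is pressed with 14 to 17 N for half a second; over 18 N ruins the stop. Let go, it springs back a little and stays
- fan_module: a like module with a grey lever, in use; origin as for the tripped one
- fan_angle (a joint): grey lever of the fan module, same directions; stands fully on (0.71 to 0.75), moves easily; leave it on
- spare_module: a like module with a grey lever, out of use; origin as for the tripped one
- spare_angle (a joint): grey lever of the spare module, same directions; stands fully off (-0.60 to -0.57), moves easily; leave it off
- stain_purple: small purple stain bottle with white cap, dia 44 mm, 95 mm tall, loose bystander; origin at the centre of its underside
- stain_pink: small pink stain bottle with blue cap, dia 44 mm, 95 mm tall, loose bystander; origin at the centre of its underside
- wash_bottle: white wash bottle with red cap, dia 66 mm, 150 mm tall, loose bystander; origin at the centre of its underside
- dish_a: closed red culture dish, dia 90 mm, 14 mm high, loose bystander; origin at the centre of its underside
- dish_b: second culture dish, dia 90 mm, 14 mm high, loose bystander; origin at the centre of its underside
- slide_tray: white open slide tray 100 x 160 x 25 mm, loose bystander; origin at the centre of its underside
- driver: screwdriver with yellow handle, 170 mm long, lying along its x, some 25 mm thick, loose bystander

How it is judged:
On the way, in this order (a step that is already met when the one before it is completed fails the run):
1. blue lever pushed to its off stop and pressed there with over 11 N for 0.4 s (value of joint trip_angle below -0.12 rad and contact force between the fingers and trip_lever above 11 N), for 0.4 s.
2. blue lever thrown fully on (over 0.69 rad) (value of joint trip_angle above 0.69 rad), for 0.2 s.
At the end, for the whole second after the job is handed in: the blue lever stands fully on (over 0.69 rad), at rest and let go; the fan lever is still on (over 0.65), the spare lever still off (under -0.5), and each bystander is within 30 mm of where it stood (value of joint trip_angle above 0.69 rad and not (velocity of joint trip_angle above 0.05 rad/s) and velocity of joint trip_angle above -0.05 rad/s and value of joint fan_angle above 0.65 rad and value of joint spare_angle below -0.5 rad and contact force between the fingers and trip_lever below 0.1 N and distance of each of stain_purple, stain_pink, wash_bottle, dish_a, dish_b, slide_tray, driver from where it was at the start of the episode below 0.03 m); the robot touches nothing.
It fails at once if over 18 N on the blue lever while it leans to the off end (reset stop overloaded) (value of joint trip_angle below 0 rad and contact force between the fingers and trip_lever above 18 N).
It fails at once if over 25 N on the blue lever anywhere (contact force between any of the fingers, the arm and trip_lever above 25 N).
It fails at once if a grey lever switched over (value of joint fan_angle below 0.5 rad or value of joint spare_angle above -0.45 rad).
It fails at once if a bystander displaced by over 30 mm (distance of any of stain_purple, stain_pink, wash_bottle, dish_a, dish_b, slide_tray, driver from where it was at the start of the episode above 0.03 m).
It fails at once if a bottle tipped over (angle between any of stain_purple, stain_pink, wash_bottle's own z axis and vertical above 0.5 rad).
It also fails if it takes over 59 s, if anything falls off the work surface, if the arm or the gripper's body presses on something with over 40 N, if the wrist force passes 120 N, or if a joint passes its speed limit or range.

## Working session

There is one attempt and no reset: what is moved stays moved. The work goes in short steps, Python scripts to look and compute and a shell command to move; the robot and the scene stay as the last step left them, time stands still between calls to the robot, and variables do not carry over. Pictures are saved under pics/ and viewed, at most 10 in all, crops included, and the job is handed in when it is done.

```bash
mkdir -p pics; ls
python3 - <<'E'
from plant import robot, optics, models
import cv2, numpy as np
s=robot.read_state(); print({k:np.round(v,3).tolist() for k,v in s.items()})
for c in("top","side"):
    im,d=optics.read_camera(c); cv2.imwrite(f"pics/{c}0.png",im[:,:,::-1])
    for n in("trip_module","trip_lever","trip_pivot","trip_off_end","fan_module","spare_module"):
        print(c,n,[(np.round(r["centre"],3).tolist(),round(r["p"],2)) for r in models.look_for(c,n)[:3]])
E
```

```text
pics
{'t': 0.0, 'q': [1.259, 0.131, 1.489, 0.0, 1.523, -0.085], 'dq': [0.0, -0.001, 0.001, -0.001, 0.001, 0.001], 'joint_torque': [-0.001, -55.987, -49.173, 0.076, 0.036, -0.0], 'tool_pos': [0.135, 0.584, 0.235], 'orientation': [-0.355, -3.121, 0.003], 'force': [-0.469, -0.599, -0.046], 'wrist_torque': [0.011, -0.034, -0.003], 'gripper_force': 0.0, 'opening': 0.093}
top trip_module [([0.55, -0.052, 0.085], 0.71)]
top trip_lever [([0.563, -0.052, 0.127], 0.47)]
top trip_pivot [([0.553, -0.05, 0.086], 0.57), ([0.577, 0.034, 0.084], 0.33)]
top trip_off_end [([0.55, -0.047, 0.082], 0.65)]
top fan_module [([0.6, 0.108, 0.081], 0.61), ([0.563, -0.054, 0.124], 0.45)]
top spare_module []
side trip_module [([0.546, -0.078, 0.075], 0.68), ([0.562, -0.062, 0.116], 0.32)]
side trip_lever [([0.564, -0.064, 0.117], 0.48)]
side trip_pivot [([0.549, -0.07, 0.075], 0.9)]
side trip_off_end [([0.55, -0.069, 0.081], 0.61)]
side fan_module [([0.608, 0.104, 0.083], 0.79)]
side spare_module [([0.554, 0.026, 0.086], 0.73)]
```

View pics/top0.png

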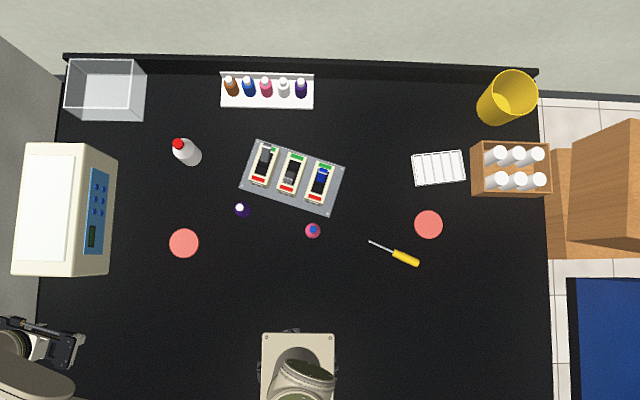

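View pics/side0.png

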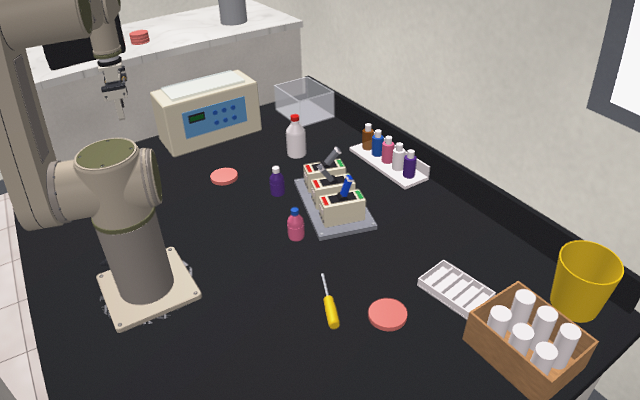

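```bash
cat > h.py <<'E'
from plant import robot, optics, models
import cv2, numpy as np
from scipy.spatial.transform import Rotation as R
def cloud(c):
    im,d=optics.read_camera(c); i=optics.camera_info(c); K=np.array(i["camera_matrix"],float)
    v,u=np.mgrid[:400,:640]
    n=cv2.undistortPoints(np.stack([u,v],-1).reshape(-1,1,2).astype(np.float64),K,np.array(i["dist"],float)).reshape(400,640,2)
    P=np.dstack([n*d[...,None],d]); V=np.array(i["view"])
    W=(P-V[:3,3])@V[:3,:3]; W[d<=0]=np.nan
    return im,W
E
python3 - <<'E'
from h import *
for c in("top","side"):
    im,W=cloud(c); h=cv2.cvtColor(im,cv2.COLOR_RGB2HSV)
    reg=(abs(W[...,0]-.57)<.14)&(abs(W[...,1]-.03)<.2)
    if c=="top":
        # plinth: z 0.008..0.022 inside region
        m=reg&(W[...,2]>.009)&(W[...,2]<.022)&(h[...,1]<90)&(h[...,2]>70)
        cc,l=cv2.connectedComponents(m.astype(np.uint8)); 
        r=cv2.minAreaRect(W[m][:,:2].astype(np.float32)*1000); print("plinth",r,m.sum())
    m=reg&(W[...,2]>.076)&(W[...,2]<.094)&(h[...,2]>120)
    n,l,st,ce=cv2.connectedComponentsWithStats(m.astype(np.uint8))
    for k in range(1,n):
        if st[k,4]>60: p=W[l==k]; print(c,"top",st[k].tolist(),cv2.minAreaRect(p[:,:2].astype(np.float32)*1000),np.nanmedian(p[:,2]).round(4))
    for nm,a,b in(("red",0,8),("green",45,80),("blue",100,125)):
        m=reg&(h[...,0]>=a)&(h[...,0]<=b)&(h[...,1]>130)&(h[...,2]>60)&(W[...,2]>.07)
        n,l,st,ce=cv2.connectedComponentsWithStats(m.astype(np.uint8))
        for k in range(1,n):
            if st[k,4]>8: p=W[l==k]; print(c,nm,st[k,4],np.median(p,0).round(3),p.min(0).round(3),p.max(0).round(3))
s=robot.read_state();M=R.from_rotvec(s["orientation"]).as_matrix();print(M.round(3))
E
```

```text
plinth ((583.0748901367188, 29.69476318359375), (297.42095947265625, 171.5179901123047), 73.01436614990234) 2274
top top [248, 143, 31, 43, 418] ((608.3759155273438, 113.77035522460938), (57.93456268310547, 119.63216400146484), 73.00553894042969) 0.0846
top top [276, 152, 31, 43, 518] ((583.2376098632812, 31.090017318725586), (60.20125961303711, 120.5334701538086), 73.21273803710938) 0.0848
top top [304, 161, 31, 43, 519] ((556.765869140625, -52.94590377807617), (59.92815399169922, 119.6802978515625), 73.0885238647461) 0.0848
top red 48 [0.561 0.13  0.087] [0.551 0.11  0.081] [0.573 0.146 0.092]
top red 44 [0.536 0.046 0.087] [0.526 0.026 0.081] [0.544 0.062 0.091]
top red 46 [ 0.51  -0.039  0.086] [ 0.501 -0.057  0.08 ] [ 0.519 -0.021  0.093]
top green 11 [0.653 0.087 0.087] [0.643 0.083 0.082] [0.658 0.09  0.123]
top green 38 [0.633 0.014 0.086] [ 0.624 -0.001  0.081] [0.64  0.032 0.091]
top green 35 [ 0.607 -0.07   0.087] [ 0.598 -0.085  0.081] [ 0.614 -0.052  0.09 ]
top blue 25 [ 0.578 -0.061  0.151] [ 0.572 -0.07   0.145] [ 0.584 -0.05   0.156]
top blue 81 [ 0.563 -0.056  0.121]
[... 523 characters left out ...]
484436035156), (67.0052490234375, 120.43423461914062), 72.84031677246094) 0.0852
side red 27 [0.562 0.128 0.087] [0.55  0.11  0.083] [0.571 0.153 0.091]
side red 29 [0.536 0.047 0.087] [0.526 0.026 0.083] [0.548 0.067 0.091]
side red 32 [ 0.51  -0.038  0.087] [ 0.5   -0.057  0.083] [ 0.518 -0.02   0.091]
side green 17 [0.658 0.104 0.088] [0.652 0.083 0.085] [0.664 0.124 0.093]
side green 23 [ 0.607 -0.069  0.088] [ 0.597 -0.081  0.084] [ 0.612 -0.052  0.091]
side blue 14 [ 0.578 -0.058  0.151] [ 0.573 -0.069  0.148] [ 0.585 -0.05   0.154]
side blue 115 [ 0.562 -0.064  0.121] [ 0.551 -0.073  0.088] [ 0.576 -0.044  0.146]
[[-0.974  0.225  0.   ]
 [ 0.225  0.974  0.   ]
 [-0.     0.    -1.   ]]
```

```bash
python3 -m inch '{"travel":[[-0.030,-0.026,0],[-0.060,-0.052,0],[-0.090,-0.078,0],[-0.120,-0.104,0],[-0.150,-0.130,0],[-0.180,-0.156,0],[-0.210,-0.182,0],[-0.240,-0.208,0],[-0.270,-0.234,0],[-0.300,-0.260,0]],"spin":[0.01,0.02,0.03,0.04,0.05,0.07,0.07,0.07,0.07,0.07]}' 1 20
cat > g.py <<'E'
from h import *
import sys
# module-frame report; arguments: target module x,y and tcp z
A=-np.radians(16.95); piv=np.array([.557,-.053,.085]); Mm=R.from_euler("z",A).as_matrix()
s=robot.read_state(); T=R.from_rotvec(s["orientation"]).as_matrix(); p=np.array(s["tool_pos"])
print("t",round(s["t"],2),"mod",(Mm.T@(p-piv)).round(4),"z",p[2].round(4),"F mod",(Mm.T@np.array(s["force"])).round(2),"open",s["opening"])
if len(sys.argv)>3:
    a=[float(v) for v in sys.argv[1:4]]; g=piv+Mm@np.array([a[0],a[1],0]); g[2]=a[2]
    print("tool shift",(T.T@(g-p)).round(4),"spin",np.arctan2((T.T@-Mm[:,0])[1],(T.T@-Mm[:,0])[0]).round(4))
E
python3 g.py .06 0 .236
```

```text
t: 1.63
tool_pos: [0.3695, 0.2622, 0.236]
orientation: [0.464, 3.106, 0.001]
force: [0.2, 0.7, 0.4]
opening: 0.0307
gripper_force: 0.0
t 1.63 mod [-0.2712  0.2468  0.151 ] z 0.236 F mod [-0.02  0.77  0.41] open 0.030715927630324397
tool shift [-0.3314 -0.2466  0.    ] spin -0.0007
```

```bash
python3 -m inch '{"travel":[[-0.033,-0.025,0],[-0.066,-0.049,0],[-0.099,-0.074,0],[-0.132,-0.099,0],[-0.165,-0.123,0],[-0.198,-0.148,0],[-0.231,-0.173,0],[-0.264,-0.197,0],[-0.297,-0.222,0],[-0.331,-0.247,0]],"spin":[0,0,0,0,0,0,0,0,0,0]}' 
python3 -m inch '{"travel":[[0,0,0],[0,0,0],[0,0,0]],"spin":[0,0,0]}'
python3 g.py .06 0 .142
```

```text
t: 2.47
tool_pos: [0.6136, -0.0707, 0.2357]
orientation: [0.465, 3.107, 0.0]
force: [0.7, 0.5, 0.6]
opening: 0.0005
gripper_force: 0.0
t: 2.72
tool_pos: [0.6124, -0.0686, 0.2353]
orientation: [-0.465, -3.106, -0.001]
force: [-1.1, 0.6, 0.1]
opening: 0.0003
gripper_force: 0.0
t 2.72 mod [0.0576 0.0013 0.1503] z 0.2353 F mod [-1.18  0.27  0.09] open 0.00025071671991684457
tool shift [-0.0025 -0.0013  0.0933] spin -0.0016
```

```bash
python3 -m inch '{"travel":[[-0.002,0,0.03],[-0.002,0,0.06],[-0.002,0,0.085],[-0.002,0,0.093],[-0.002,0,0.093],[-0.002,0,0.093]],"spin":[0,0,0,0,0,0]}' 
python3 g.py
python3 - <<'E'
from h import *
im,_=optics.read_camera("side"); cv2.imwrite("pics/s1.png",cv2.resize(im[120:260,250:450,::-1],(800,560)))
E
```

```text
t: 3.22
tool_pos: [0.6147, -0.0684, 0.1439]
orientation: [0.463, 3.107, 0.0]
force: [-0.1, 0.4, 0.8]
opening: 0.0009
gripper_force: 0.0
t 3.22 mod [0.0597 0.0021 0.0589] z 0.1439 F mod [-0.27  0.38  0.78] open 0.0008989327865234133
```

View pics/s1.png

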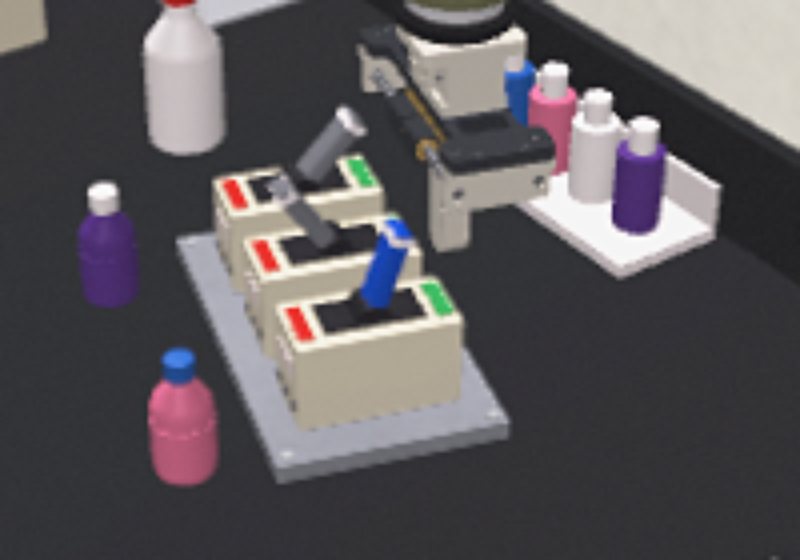

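```bash
cat > chk.py <<'E'
# averaged force along module -x push (and norm); exit 1 if over limit
from h import *
import sys
A=-np.radians(16.95); Mm=R.from_euler("z",A).as_matrix(); piv=np.array([.557,-.053,.085])
lim=float(sys.argv[1]); n=int(sys.argv[2]) if len(sys.argv)>2 else 3
F=[];P=[]
for k in range(n):
    optics.read_camera("top"); s=robot.read_state(); F.append(Mm.T@np.array(s["force"])); P.append(Mm.T@(np.array(s["tool_pos"])-piv))
f=np.mean(F,0); print("t",round(s["t"],2),"mod",np.mean(P,0).round(4),"F",f.round(2),"norm",np.linalg.norm(f).round(2),"sd",np.std(F,0).round(2))
sys.exit(abs(f[0])>lim)
E
python3 -m inch '{"travel":[[0.008,0,0],[0.016,0,0],[0.02,0,0],[0.02,0,0]],"spin":[0,0,0,0]}' >/dev/null; python3 chk.py 4
python3 -m inch '{"travel":[[0.005,0,0],[0.01,0,0],[0.015,0,0],[0.02,0,0],[0.02,0,0]],"spin":[0,0,0,0,0]}' >/dev/null; python3 chk.py 7
```

```text
t 3.75 mod [0.0398 0.0012 0.0582] F [0.34 0.07 0.02] norm 0.35 sd [0.5  0.35 0.29]
t 4.32 mod [0.0192 0.0013 0.0574] F [0.71 0.21 0.07] norm 0.74 sd [0.12 0.33 0.4 ]False
False
```

```bash
S='>/dev/null'
python3 -m inch '{"travel":[[0.003,0,0],[0.006,0,0],[0.006,0,0]],"spin":[0,0,0]}' >/dev/null; python3 chk.py 6 &&
python3 -m inch '{"travel":[[0.002,0,0],[0.003,0,0],[0.003,0,0]],"spin":[0,0,0]}' >/dev/null && python3 chk.py 6 &&
python3 -m inch '{"travel":[[0.001,0,0],[0.0015,0,0],[0.0015,0,0]],"spin":[0,0,0]}' >/dev/null && python3 chk.py 6 &&
python3 -m inch '{"travel":[[0.001,0,0],[0.0015,0,0],[0.0015,0,0]],"spin":[0,0,0]}' >/dev/null && python3 chk.py 6 &&
python3 -m inch '{"travel":[[0.001,0,0],[0.0015,0,0],[0.0015,0,0]],"spin":[0,0,0]}' >/dev/null && python3 chk.py 6 &&
python3 -m inch '{"travel":[[0.001,0,0],[0.0015,0,0],[0.0015,0,0]],"spin":[0,0,0]}' >/dev/null && python3 chk.py 6
```

```text
t 4.72 mod [0.0139 0.0012 0.0578] F [ 1.67 -0.22  1.29] norm 2.12 sd [0.46 0.33 0.47]False
```

```bash
sed -i 's/sys.exit(abs(f\[0\])>lim)/sys.exit(int(abs(f[0])>lim))/' chk.py
python3 -m inch '{"travel":[[0.002,0,0],[0.003,0,0],[0.003,0,0]],"spin":[0,0,0]}' >/dev/null && python3 chk.py 6 &&
python3 -m inch '{"travel":[[0.001,0,0],[0.0015,0,0],[0.0015,0,0]],"spin":[0,0,0]}' >/dev/null && python3 chk.py 6 &&
python3 -m inch '{"travel":[[0.001,0,0],[0.0015,0,0],[0.0015,0,0]],"spin":[0,0,0]}' >/dev/null && python3 chk.py 6 &&
python3 -m inch '{"travel":[[0.001,0,0],[0.0015,0,0],[0.0015,0,0]],"spin":[0,0,0]}' >/dev/null && python3 chk.py 6 &&
python3 -m inch '{"travel":[[0.001,0,0],[0.0015,0,0],[0.0015,0,0]],"spin":[0,0,0]}' >/dev/null && python3 chk.py 6
```

```text
t 5.12 mod [0.011  0.0012 0.0578] F [ 1.32 -0.19  1.89] norm 2.31 sd [0.41 0.68 0.38]
t 5.52 mod [0.0094 0.0013 0.0577] F [ 2.1  -0.39  2.7 ] norm 3.44 sd [0.14 0.36 0.26]
t 5.92 mod [0.0078 0.0013 0.0576] F [ 2.3  -0.55  2.19] norm 3.22 sd [0.44 0.39 0.33]
t 6.32 mod [0.0062 0.0013 0.0575] F [1.87 0.03 1.05] norm 2.15 sd [0.23 0.31 0.73]
t 6.72 mod [0.0047 0.0012 0.0574] F [1.91 0.16 0.2 ] norm 1.93 sd [0.12 0.11 0.54]
```

```bash
python3 -m inch '{"travel":[[0.001,0,0],[0.0015,0,0],[0.0015,0,0]],"spin":[0,0,0]}' >/dev/null && python3 chk.py 5 &&
python3 -m inch '{"travel":[[0.001,0,0],[0.0015,0,0],[0.0015,0,0]],"spin":[0,0,0]}' >/dev/null && python3 chk.py 5 &&
python3 -m inch '{"travel":[[0.001,0,0],[0.0015,0,0],[0.0015,0,0]],"spin":[0,0,0]}' >/dev/null && python3 chk.py 5 &&
python3 -m inch '{"travel":[[0.001,0,0],[0.0015,0,0],[0.0015,0,0]],"spin":[0,0,0]}' >/dev/null && python3 chk.py 5 &&
python3 -m inch '{"travel":[[0.001,0,0],[0.0015,0,0],[0.0015,0,0]],"spin":[0,0,0]}' >/dev/null && python3 chk.py 5 &&
python3 -m inch '{"travel":[[0.001,0,0],[0.0015,0,0],[0.0015,0,0]],"spin":[0,0,0]}' >/dev/null && python3 chk.py 5
```

```text
t 7.12 mod [0.0032 0.0012 0.0574] F [ 1.66 -0.33 -0.58] norm 1.79 sd [0.59 0.26 0.31]
t 7.52 mod [0.0018 0.0013 0.0577] F [ 2.4   0.08 -0.56] norm 2.47 sd [0.34 0.46 0.35]
t 7.92 mod [0.0003 0.0013 0.0577] F [ 2.51 -0.14 -0.61] norm 2.58 sd [0.43 0.06 0.12]
t 8.32 mod [-0.0012  0.0013  0.0576] F [ 2.66  0.28 -0.7 ] norm 2.77 sd [0.45 0.25 0.29]
t 8.72 mod [-0.0027  0.0013  0.0576] F [ 2.03 -0.4  -0.58] norm 2.15 sd [0.14 0.19 0.24]
t 9.12 mod [-0.0042  0.0013  0.0576] F [ 2.68  0.16 -0.75] norm 2.79 sd [0.07 0.19 0.21]
```

```bash
python3 -m inch '{"travel":[[0.001,0,0],[0.0015,0,0],[0.0015,0,0]],"spin":[0,0,0]}' >/dev/null && python3 chk.py 4.5 &&
python3 -m inch '{"travel":[[0.001,0,0],[0.0015,0,0],[0.0015,0,0]],"spin":[0,0,0]}' >/dev/null && python3 chk.py 4.5 &&
python3 -m inch '{"travel":[[0.001,0,0],[0.0015,0,0],[0.0015,0,0]],"spin":[0,0,0]}' >/dev/null && python3 chk.py 4.5 &&
python3 -m inch '{"travel":[[0.001,0,0],[0.0015,0,0],[0.0015,0,0]],"spin":[0,0,0]}' >/dev/null && python3 chk.py 4.5 &&
python3 -m inch '{"travel":[[0.001,0,0],[0.0015,0,0],[0.0015,0,0]],"spin":[0,0,0]}' >/dev/null && python3 chk.py 4.5 &&
python3 -m inch '{"travel":[[0.001,0,0],[0.0015,0,0],[0.0015,0,0]],"spin":[0,0,0]}' >/dev/null && python3 chk.py 4.5
```

```text
t 9.52 mod [-0.0057  0.0013  0.0576] F [ 2.03 -0.43 -0.18] norm 2.08 sd [0.23 0.25 0.37]
t 9.92 mod [-0.0072  0.0013  0.0576] F [ 2.2   0.64 -0.77] norm 2.42 sd [0.64 0.38 0.36]
t 10.32 mod [-0.0083  0.0013  0.0579] F [ 4.91 -0.54 -0.69] norm 4.99 sd [0.56 0.63 0.19]
```

```bash
python3 -m inch '{"travel":[[0.0005,0,0],[0.001,0,0],[0.001,0,0]],"spin":[0,0,0]}' >/dev/null && python3 chk.py 8 4 &&
python3 -m inch '{"travel":[[0.0005,0,0],[0.001,0,0],[0.001,0,0]],"spin":[0,0,0]}' >/dev/null && python3 chk.py 8 4
```

```text
t 10.77 mod [-0.0089  0.0013  0.0581] F [ 6.45  0.09 -0.48] norm 6.47 sd [0.35 0.22 0.28]
t 11.22 mod [-0.0094  0.0013  0.0584] F [ 7.89  0.13 -0.5 ] norm 7.9 sd [0.66 0.47 0.23]
```

```bash
python3 -m inch '{"travel":[[0.001,0,0],[0.002,0,0],[0.002,0,0]],"spin":[0,0,0]}' >/dev/null && python3 chk.py 11.5 4 &&
python3 -m inch '{"travel":[[0.001,0,0],[0.0015,0,0],[0.0015,0,0]],"spin":[0,0,0]}' >/dev/null && python3 chk.py 13 5
```

```text
t 11.67 mod [-0.0106  0.0013  0.0589] F [11.06 -0.18 -0.14] norm 11.06 sd [0.48 0.42 0.17]
t 12.17 mod [-0.0113  0.0013  0.0593] F [13.69  0.56 -0.49] norm 13.71 sd [0.71 0.18 0.51]
```

```bash
python3 -m inch '{"travel":[[0.0005,0,0],[0.001,0,0],[0.001,0,0]],"spin":[0,0,0]}' >/dev/null && python3 chk.py 16 8
```

```text
t 12.82 mod [-0.0118  0.0013  0.0596] F [14.84  0.06 -0.28] norm 14.84 sd [0.54 0.28 0.43]
```

```bash
python3 -m inch '{"travel":[[0.0004,0,0],[0.0004,0,0],[0.0004,0,0]],"spin":[0,0,0]}' >/dev/null && python3 chk.py 16 10
python3 -m inch '{"travel":[[-0.005,0,0],[-0.01,0,0],[-0.02,0,0],[-0.03,0,0],[-0.03,0,-0.03],[-0.03,0,-0.06],[-0.03,0,-0.06]],"spin":[0,0,0,0,0,0,0]}' 
python3 g.py -.072 0 .206
python3 - <<'E'
from h import *
im,_=optics.read_camera("side"); cv2.imwrite("pics/s2.png",cv2.resize(im[120:260,250:450,::-1],(800,560)))
E
```

```text
t 13.57 mod [-0.012   0.0013  0.0597] F [15.14  0.1   0.23] norm 15.14 sd [0.35 0.4  0.44]
t: 14.15
tool_pos: [0.5733, -0.0563, 0.2082]
orientation: [0.464, 3.102, -0.0]
force: [1.3, -0.1, 1.3]
opening: 0.0004
gripper_force: 0.0
t 14.15 mod [0.0165 0.0016 0.1232] z 0.2082 F mod [1.29 0.24 1.29] open 0.0004445745746330021
tool shift [ 0.0885 -0.0017  0.0017] spin -0.0009
```

View pics/s2.png

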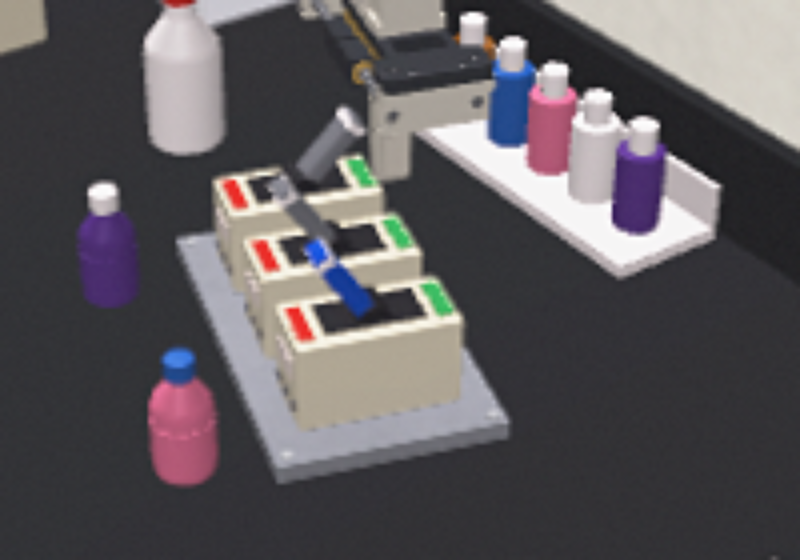

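```bash
python3 -m inch '{"travel":[[0.03,0,0],[0.06,0,0],[0.0885,-0.0015,0.002],[0.0885,-0.0015,0.002],[0.0885,-0.0015,0.035],[0.0885,-0.0015,0.06],[0.0885,-0.0015,0.065],[0.0885,-0.0015,0.065]],"spin":[0,0,0,0,0,0,0,0]}' >/dev/null; python3 chk.py 3 &&
python3 -m inch '{"travel":[[-0.01,0,0],[-0.02,0,0],[-0.025,0,0],[-0.03,0,0],[-0.035,0,0],[-0.04,0,0],[-0.045,0,0],[-0.05,0,0],[-0.055,0,0],[-0.06,0,0]],"spin":[0,0,0,0,0,0,0,0,0,0]}' >/dev/null; python3 chk.py 5
```

```text
t 15.02 mod [-0.074  -0.0002  0.0529] F [ 0.26 -0.15  0.19] norm 0.35 sd [0.7  0.01 0.64]
t 16.0 mod [-0.0132 -0.0003  0.0526] F [-0.17  0.18 -0.34] norm 0.42 sd [0.22 0.2  0.19]
```

```bash
python3 -m inch '{"travel":[[-0.004,0,0],[-0.008,0,0],[-0.010,0,0],[-0.010,0,0]],"spin":[0,0,0,0]}' >/dev/null; python3 chk.py 6 &&
python3 -m inch '{"travel":[[-0.002,0,0],[-0.003,0,0],[-0.003,0,0]],"spin":[0,0,0]}' >/dev/null; python3 chk.py 6 &&
python3 -m inch '{"travel":[[-0.002,0,0],[-0.003,0,0],[-0.003,0,0]],"spin":[0,0,0]}' >/dev/null && python3 chk.py 6 &&
python3 -m inch '{"travel":[[-0.002,0,0],[-0.003,0,0],[-0.003,0,0]],"spin":[0,0,0]}' >/dev/null && python3 chk.py 6 &&
python3 -m inch '{"travel":[[-0.002,0,0],[-0.003,0,0],[-0.003,0,0]],"spin":[0,0,0]}' >/dev/null && python3 chk.py 6 &&
python3 -m inch '{"travel":[[-0.002,0,0],[-0.003,0,0],[-0.003,0,0]],"spin":[0,0,0]}' >/dev/null && python3 chk.py 6
```

```text
t 16.48 mod [-0.0038 -0.0003  0.0526] F [-0.12 -0.04 -0.13] norm 0.18 sd [0.11 0.22 0.29]
t 16.88 mod [-0.0011 -0.0003  0.0525] F [-1.85 -0.32 -1.21] norm 2.23 sd [0.77 0.2  0.41]
t 17.28 mod [ 0.0022 -0.0002  0.0527] F [-1.73 -0.29 -0.48] norm 1.82 sd [0.15 0.23 0.43]
t 17.68 mod [ 0.0052 -0.0003  0.0527] F [-0.78 -0.48  0.05] norm 0.92 sd [0.38 0.73 0.35]
t 18.08 mod [ 0.0082 -0.0003  0.0527] F [-1.61  0.59 -0.61] norm 1.82 sd [0.47 0.17 0.31]
t 18.48 mod [ 0.0112 -0.0003  0.0527] F [-1.12 -0.22  0.17] norm 1.16 sd [0.27 0.25 0.17]
```

Past the block: it was reset. Continue to the on stop.

```bash
python3 -m inch '{"travel":[[-0.001,0,0],[-0.002,0,0],[-0.002,0,0]],"spin":[0,0,0]}' >/dev/null; python3 chk.py 4 &&
python3 -m inch '{"travel":[[-0.001,0,0],[-0.002,0,0],[-0.002,0,0]],"spin":[0,0,0]}' >/dev/null && python3 chk.py 4 &&
python3 -m inch '{"travel":[[-0.001,0,0],[-0.002,0,0],[-0.002,0,0]],"spin":[0,0,0]}' >/dev/null && python3 chk.py 4 &&
python3 -m inch '{"travel":[[-0.001,0,0],[-0.002,0,0],[-0.002,0,0]],"spin":[0,0,0]}' >/dev/null && python3 chk.py 4 &&
python3 -m inch '{"travel":[[-0.001,0,0],[-0.002,0,0],[-0.002,0,0]],"spin":[0,0,0]}' >/dev/null && python3 chk.py 4
```

```text
t 18.88 mod [ 0.0131 -0.0003  0.0526] F [-0.83 -0.62 -0.66] norm 1.23 sd [0.09 0.38 0.28]
t 19.28 mod [ 0.0151 -0.0003  0.0527] F [-1.64  0.41  0.75] norm 1.85 sd [0.48 0.54 0.29]
t 19.68 mod [ 0.0165 -0.0003  0.0525] F [-5.48 -0.05  1.74] norm 5.75 sd [0.56 0.09 0.41]
```

```bash
python3 -m inch '{"travel":[[-0.001,0,0],[-0.001,0,0],[-0.001,0,0]],"spin":[0,0,0]}' >/dev/null; python3 chk.py 15
python3 -m inch '{"travel":[[0.01,0,0],[0.02,0,0],[0.035,0,0],[0.04,0,-0.03],[0.04,0,-0.065],[0.04,0,-0.10],[0.04,0,-0.12],[0.04,0,-0.12],[0.04,0,-0.12]],"spin":[0,0,0,0,0,0,0,0,0]}'
python3 - <<'E'
from h import *
im,W=cloud("side"); cv2.imwrite("pics/s3.png",cv2.resize(im[120:260,250:450,::-1],(800,560)))
h=cv2.cvtColor(im,cv2.COLOR_RGB2HSV)
m=(abs(W[...,0]-.57)<.1)&(abs(W[...,1]+.05)<.05)&(h[...,0]>=100)&(h[...,0]<=125)&(h[...,1]>130)&(h[...,2]>60)&(W[...,2]>.09)&(W[...,2]<.16)
p=R.from_euler("z",16.95,degrees=True).apply(W[m]-[.557,-.053,.085]); print(len(p),p.min(0).round(3),p.max(0).round(3),np.median(p,0).round(3))
x=p[:,2]; print("angle",np.arctan(np.polyfit(p[:,2],p[:,0],1)[0]))
E
```

```text
t 20.08 mod [ 0.0168 -0.0002  0.0523] F [-8.71 -0.59  4.06] norm 9.63 sd [0.15 0.48 0.72]
t: 20.83
tool_pos: [0.5374, -0.0471, 0.2597]
orientation: [0.464, 3.102, -0.0]
force: [-0.4, 0.6, -0.2]
opening: 0.0003
gripper_force: 0.0
143 [ 0.    -0.016  0.009] [0.051 0.01  0.056] [ 0.023 -0.007  0.031]
angle 0.712038965989568
```

View pics/s3.png

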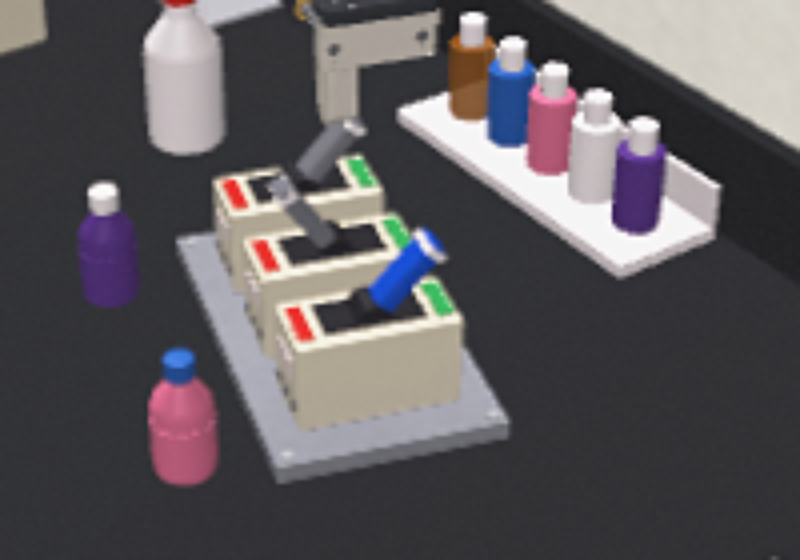

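```bash
python3 -c "
from plant import close_job; print(close_job())"
```

```text
the job is handed in; nothing more can be done
None
```

I held the blue lever against its off stop at about 15 N for over a second, threw it to the on stop at about 0.71 rad by camera, and let go. In the last picture the grey levers and the bottles in view had not moved (dishes, tray and screwdriver were out of frame), and the job is handed in without a verdict returned.

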